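# Run the tube check from its push-button boxes

### The job

Start one run of the tube check with a fingertip: press in the blue key (clamp), then the yellow key (zero), then the green key (measure), in that order and each lightly, about half of the way down or a little more, where it stays, without ramming it against its stop. Do not press the red key (stop), and do not pick up or shift the boxes or the things lying round them. Finish with the hand clear.

Things in the scene. Friction and masses are not known exactly. Their poses are not given: they have to be found in the camera images.
- blue_box: free-standing push-button box with the blue key: white and grey square enclosure 66 x 66 mm, 44 mm high, with a steel collar (45 mm across) up to 48 mm; loose, about 0.5 kg, on rubber feet. Origin: centre of its underside, on the bench; z up. The four boxes are alike but for the key's colour.
- blue_top (a point): centre of the flat top of the blue key (round, 30 mm across), on the middle axis of its box; 70 mm above the bench while the key is out. It moves down with the key.
- blue_key (a joint): how far the blue key is pushed in, m: 0 out (as it starts), 0.016 fully in, against a hard stop, then still 6 mm proud of the collar. Starts to move at about 4 N, takes about 7 N at the end of its travel, and stays where it is left (does not spring back). More than 25 N on a box or key is too hard.
- yellow_box: free-standing push-button box with the yellow key: white and grey square enclosure 66 x 66 mm, 44 mm high, with a steel collar (45 mm across) up to 48 mm; loose, about 0.5 kg, on rubber feet. Origin: centre of its underside, on the bench; z up. The four boxes are alike but for the key's colour.
- yellow_top (a point): centre of the flat top of the yellow key (round, 30 mm across), on the middle axis of its box; 70 mm above the bench while the key is out. It moves down with the key.
- yellow_key (a joint): how far the yellow key is pushed in, m: 0 out (as it starts), 0.016 fully in, against a hard stop, then still 6 mm proud of the collar. Starts to move at about 4 N, takes about 7 N at the end of its travel, and stays where it is left (does not spring back). More than 25 N on a box or key is too hard.
- green_box: free-standing push-button box with the green key: white and grey square enclosure 66 x 66 mm, 44 mm high, with a steel collar (45 mm across) up to 48 mm; loose, about 0.5 kg, on rubber feet. Origin: centre of its underside, on the bench; z up. The four boxes are alike but for the key's colour.
- green_top (a point): centre of the flat top of the green key (round, 30 mm across), on the middle axis of its box; 70 mm above the bench while the key is out. It moves down with the key.
- green_key (a joint): how far the green key is pushed in, m: 0 out (as it starts), 0.016 fully in, against a hard stop, then still 6 mm proud of the collar. Starts to move at about 4 N, takes about 7 N at the end of its travel, and stays where it is left (does not spring back). More than 25 N on a box or key is too hard.
- red_box: free-standing push-button box with the red key: white and grey square enclosure 66 x 66 mm, 44 mm high, with a steel collar (45 mm across) up to 48 mm; loose, about 0.5 kg, on rubber feet. Origin: centre of its underside, on the bench; z up. The four boxes are alike but for the key's colour.
- red_top (a point): centre of the flat top of the red key (round, 30 mm across), on the middle axis of its box; 70 mm above the bench while the key is out. It moves down with the key.
- red_key (a joint): how far the red key is pushed in, m: 0 out (as it starts), 0.016 fully in, against a hard stop, then still 6 mm proud of the collar. Starts to move at about 4 N, takes about 7 N at the end of its travel, and stays where it is left (does not spring back). More than 25 N on a box or key is too hard.
- wood_block: small brown wooden block, 30 x 39 x 44 mm, loose on the bench; origin at its underside; bystander
- loupe: black eye loupe, 35 mm across, 36 mm high, loose; origin at its underside; bystander
- plug_gauge_1: steel plug gauge with a green ring, 111 x 25 x 26 mm, lying along its x axis, loose; origin at its underside; bystander
There are look-alikes about, which are no part of the job. What is shaped like the green_box but brown or orange is not meant.

How it is judged:
By the outcome, as a careful person would: the job done as asked, in the order asked, and still so for the second after the job is handed in, with the robot touching nothing.
It also fails if it takes over 40 s, if anything falls off the work surface, if the arm or the gripper's body presses on something with over 40 N, if the wrist force passes 120 N, or if a joint passes its speed limit or range.

### The arm

A 6-joint arm with a two-finger parallel gripper is mounted at the origin on a cart in front of the work surface, level with it; the furniture and walls round the work are solid. World frame = base frame: x ahead of the robot, y to its left, z up, the work surface at z = 0. Lengths are in m, angles in rad, forces in N, time in s.
With the tool pointing down it reaches from about 0.35 to 0.975 m from the base axis. Payload 4.9 kg.
Tool frame: the origin (TCP) lies between the finger pads; the fingertips stand 25 mm ahead of it and the grasp point (between the pads) lies 6 mm ahead of it (ctrl.tip_reach is the distance from the TCP to the fingertips, in m); z points along the fingers, y is the direction in which the jaws open and shut (so a half turn about z gives the same grasp; the last joint's range is limited). The gripper opens to 85 mm and grips with 20 to 120 N. Pads are 22 mm wide; open, the fingers measure 114 mm over their backs; the gripper's body (76 mm by 85 mm) begins 54 mm behind the grasp point. The pads swing forward as they close: fully open they stand 13 mm farther back than shut.
Start: joints at [1.163, 0.053, 1.613, -0, 1.476, -0.119], TCP at [0.178, 0.599, 0.256] pointing down, gripper open.
Joint ranges: [-3.01, 3.01], [-1.01, 2.22], [0.06, 2.58], [-1.02, 4.17], [0.09, 2.62], [-3.14, 3.14]. Speed limits (rad/s): [2.57, 2.57, 3.14, 3.14, 3.14, 3.14].

### API

Orientations are given as a rotation vector (axis times angle).
In Python, from station import get_obs, get_image, camera_params, order, ctrl gives the robot as it stands.
- The arm moves only by the tool move_arm, never from a script. Its argument "deltas" is one flat list of numbers, 5 for each row, row after row: the opening, from -1 (shut) to 1 (fully open), so that 0 is half open, then the shift along the tool's x, y, z in m, then the turn about the tool's z in degrees. In form: [fingers, tx, ty, tz, turn, fingers, tx, ty, tz, turn, ...]. A call has 1 to 10 rows; each row is the pose to reach, as a shift and turn from the pose measured when the call began, along the tool's axes at that moment; what a row does not reach only later rows make up. A row lasts 1/10 s, in which the tool goes at most 50 mm and 8.59 degrees, less where a joint would pass 70% of its speed; a pose out of reach is approached as far as the arm can. A call with a gripper value outside its range is refused whole. The fingers move at their own pace and stop on an object; "force" is the grip in N (left out, the last holds). Time passes only in rows, so rows that repeat a pose let the fingers close. It gives the time, the measured TCP pose, the force and the opening at its end, in the units of the state.
- get_obs(): the state, without advancing time (a new reading comes with each control period).
- get_image(name): name is "side" or "top" or "wrist"; returns the picture (384x512x3 uint8, red, green, blue); there is no depth.
- camera_params(name): a dict with "camera_matrix" (3x3 intrinsics, pixels), "extrinsics" (4x4, takes a point from camera to world coordinates); the wrist camera has in their place "tool_from_camera" (4x4, takes a point from camera to tool coordinates, whose origin is the TCP and whose axes are the flange's). Camera axes: x right, y up, looking along -z (the intrinsics and any distortion apply to the point x, -y, -z); pixel columns grow to the right and rows downward; lengths in m; the calibration is good to about 2 mm. A picture is of the moment at which its call begins: read the wrist's pose just before it. camera_params takes no time and is no camera call.
- order.finish_job(): hands the job in, once; it reports no verdict.
The state is a dict: "t": time; "q": joint angles; "dq": joint speeds; "effort": joint torques, N m; "tool_pos": TCP position; "tool_rot": TCP orientation; "contact_force": force on the tool from outside, world axes, zero at the start; "wrist_torque": the same for the moment, N m; "opening": finger opening in m.
Only numpy, scipy, OpenCV 4.12 (cv2) and the standard library are available. Lean on these libraries where they do the work, as an engineer would, in place of code of your own. Each camera call takes 0.05 s, during which the arm holds its last target. There are 200 camera calls.

## Working session

There is one attempt and no reset: what is moved stays moved. The work goes in short steps, Python scripts to look and compute and a tool call to move; the robot and the scene stay as the last step left them, time stands still between calls to the robot, and variables do not carry over. Pictures are saved under pics/ and viewed, about 8 in all and at most 12, crops included, and the job is handed in when it is done.

Besides the shell and the picture viewer there is one more tool, called after "Request:" as name(argument=value, ...) on one line, values as JSON. move_arm: Moves the arm, as the interface text tells. Its arguments: {"type":"object","properties":{"deltas":{"type":"array"},"force":{"type":"number"}},"required":["deltas"]}

```bash
mkdir -p pics; python3 - <<'E'
from station import get_obs,get_image,camera_params,ctrl
import cv2,numpy as np
print(get_obs(),ctrl.tip_reach)
for n in("top","side"):
    im=get_image(n);cv2.imwrite(f"pics/{n}0.png",im[...,::-1]);p=camera_params(n);print(n,p)
print(camera_params("wrist"))
a=[cv2.imread(f"pics/{n}0.png") for n in("top","side")]
E
```

```text
{'t': 0.0, 'q': array([ 1.16298902e+00,  5.33645962e-02,  1.61432518e+00,  1.32018706e-05,
        1.47598932e+00, -1.18999073e-01]), 'dq': array([-0.00067136, -0.00136214,  0.00097222,  0.0011092 , -0.00109112,
       -0.00074379]), 'effort': array([ 3.51657563e-04, -3.93688345e+01, -3.70174491e+01, -1.73623703e-04,
        7.08846506e-03,  1.21199434e-05]), 'tool_pos': array([0.17776986, 0.59857872, 0.25503954]), 'tool_rot': array([-0.45200564, -3.10834242,  0.0031584 ]), 'contact_force': array([0.11149395, 0.05809647, 1.11730076]), 'wrist_torque': array([-0.02439627, -0.00897125, -0.05990786]), 'opening': 0.08571956275792271} 0.025
top {'camera_matrix': array([[373.92331556,   0.        , 251.05397833],
       [  0.        , 373.92331556, 201.27881151],
       [  0.        ,   0.        ,   1.        ]]), 'extrinsics': array([[-0.02746237,  0.99405103, -0.10539628,  0.52800367],
       [-0.99961355, -0.02776356, -0.00139135, -0.11283005],
       [-0.00430925,  0.10531734,  0.99442933,  1.01190614],
       [ 0.        ,  0.        ,  0.        ,  1.        ]])}
side {'camera_matrix
[... 252 characters left out ...]
, -0.55826182,  0.82939277,  0.70105982],
       [-0.01390727,  0.82933473,  0.558579  ,  0.64366325],
       [ 0.        ,  0.        ,  0.        ,  1.        ]])}
{'camera_matrix': array([[337.15115913,   0.        , 257.14610657],
       [  0.        , 337.15115913, 193.60519459],
       [  0.        ,   0.        ,   1.        ]]), 'tool_from_camera': array([[ 1.04713320e-04,  9.56660876e-01,  2.91204323e-01,
         7.51378143e-02],
       [ 9.99999556e-01, -3.72815604e-04,  8.65182308e-04,
         4.23692934e-04],
       [ 9.36251580e-04,  2.91204104e-01, -9.56660490e-01,
        -1.17130652e-01],
       [ 0.00000000e+00,  0.00000000e+00,  0.00000000e+00,
         1.00000000e+00]])}
```

View pics/top0.png

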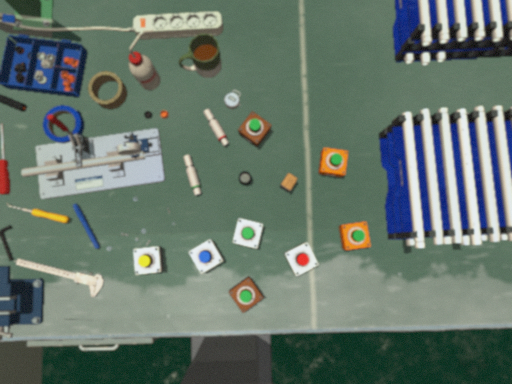

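View pics/side0.png

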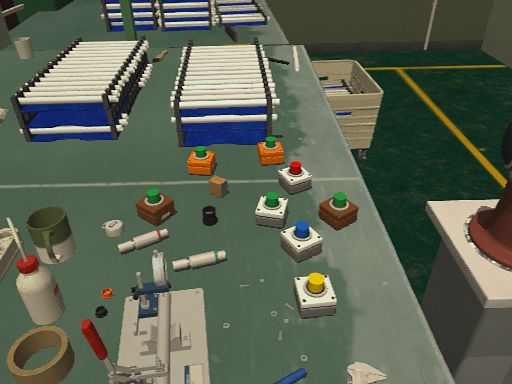

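The top view shows yellow at (146,261), blue at (206,257), green on its white box at (248,233) and red at (302,259). The brown and orange boxes with green keys are decoys. The side view has yellow at (315,283), blue at (302,230), green at (272,200) and red at (295,167).

```bash
cat > h.py <<'E'
import cv2,numpy as np
from station import camera_params
H={"blue":((100,125),),"yellow":((20,33),),"green":((50,80),),"red":((0,6),(174,180))}
def blob(im,c,near,r=16):
    hsv=cv2.cvtColor(im,cv2.COLOR_RGB2HSV)
    m=sum(cv2.inRange(hsv,(a,130,60),(b,255,255)) for a,b in H[c])
    k=np.zeros_like(m);cv2.circle(k,tuple(near),r,255,-1);m&=k
    n,l,s,cen=cv2.connectedComponentsWithStats(m)
    i=1+np.argmax(s[1:,4]);return cen[i],s[i]
def ray(p,uv,T):
    K=p["camera_matrix"];d=np.array([(uv[0]-K[0,2])/K[0,0],-(uv[1]-K[1,2])/K[1,1],-1])
    return T[:3,3],T[:3,:3]@d
def onz(o,d,z): return o+d*(z-o[2])/d[2]
def cross(rs):
    A=0;b=0
    for o,d in rs:
        d=d/np.linalg.norm(d);P=np.eye(3)-np.outer(d,d);A=A+P;b=b+P@o
    return np.linalg.solve(A,b)
E
python3 - <<'E'
from h import *
ims={n:cv2.imread(f"pics/{n}0.png")[...,::-1].copy() for n in("top","side")}
P={"blue":((206,257),(302,230)),"yellow":((146,261),(315,283)),"green":((248,233),(272,200)),"red":((302,259),(295,167))}
for c,(a,b) in P.items():
    rs=[]
    for n,uv in(("top",a),("side",b)):
        p=camera_params(n);cen,s=blob(ims[n],c,uv);rs.append(ray(p,cen,p["extrinsics"]))
        print(c,n,cen.round(1),s,onz(*rs[-1],.065).round(4))
    print("  cross",cross(rs).round(4))
E
```

```text
blue top [204.8 256.2] [200 251  11  11  96] [0.493  0.0084 0.065 ]
blue side [301.6 228.9] [295 221  15  17 204] [0.4923 0.0171 0.065 ]
  cross [0.4919 0.0093 0.0585]
yellow top [144.6 260.5] [139 255  12  12 113] [0.4865 0.1594 0.065 ]
yellow side [315.2 282.4] [307 272  17  21 298] [0.4862 0.1667 0.065 ]
  cross [0.4856 0.1612 0.0591]
green top [247.4 232.7] [243 228  10  10  84] [ 0.5489 -0.1001  0.065 ]
green side [271.7 198.9] [266 192  13  15 158] [ 0.548  -0.0922  0.065 ]
  cross [ 0.5482 -0.1     0.0594]
red top [302.3 258.9] [297 254  12  11 107] [ 0.4796 -0.2357  0.065 ]
red side [295.  167.3] [290 161  11  13 131] [ 0.479  -0.2284  0.065 ]
  cross [ 0.4786 -0.2362  0.0601]
```

Request:
move_arm(deltas=[-1,-0.03,-0.03,0,0,-1,-0.06,-0.06,0,0,-1,-0.09,-0.09,0,0,-1,-0.12,-0.12,0,0,-1,-0.15,-0.15,0,0,-1,-0.18,-0.18,0,0,-1,-0.21,-0.21,0,0,-1,-0.24,-0.24,0,0,-1,-0.27,-0.27,0,0,-1,-0.3,-0.3,0,0], force=40)

```text
t: 1.1
tool_pos: [0.3801, 0.224, 0.2553]
tool_rot: [-0.452, -3.108, 0.003]
contact_force: [0.4, 0.5, -0.4]
opening: 0.0
```

Request:
move_arm(deltas=[-1,-0.03,-0.03,0.01,0,-1,-0.06,-0.06,0.02,0,-1,-0.09,-0.09,0.03,0,-1,-0.12,-0.12,0.04,0,-1,-0.15,-0.15,0.05,0,-1,-0.168,-0.173,0.06,0,-1,-0.168,-0.173,0.06,0,-1,-0.168,-0.173,0.06,0])

```text
t: 1.9
tool_pos: [0.4915, 0.01, 0.1948]
tool_rot: [-0.454, -3.106, 0.002]
contact_force: [0.0, -0.2, 0.6]
opening: 0.0004
```

```bash
cat > w.py <<'E'
import sys
from h import *
from station import get_obs,get_image,ctrl
from scipy.spatial.transform import Rotation as R
def look(c,name,guess,z=.070):
    o=get_obs();im=get_image("wrist");cv2.imwrite(f"pics/{name}.png",im[...,::-1])
    p=camera_params("wrist");T=np.eye(4);T[:3,:3]=R.from_rotvec(o["tool_rot"]).as_matrix();T[:3,3]=o["tool_pos"]
    W=T@p["tool_from_camera"];K=p["camera_matrix"]
    q=W[:3,:3].T@(np.r_[guess,z]-W[:3,3]);px=[int(K[0,2]+K[0,0]*q[0]/-q[2]),int(K[1,2]-K[1,1]*q[1]/-q[2])]
    cen,s=blob(im,c,px,45);P=onz(*ray(p,cen,W),z)
    print("tcp",o["tool_pos"],"F",o["contact_force"].round(2),"t",o["t"],ctrl.tip_reach)
    print("guess px",px,"blob",cen,s,"pt",P.round(4),"tool delta",(T[:3,:3].T@(P-T[:3,3])).round(4))
look(sys.argv[1],sys.argv[2],[float(v) for v in sys.argv[3:5]])
E
python3 w.py blue w_blue .492 .010
```

```text
tcp [0.49147151 0.00997915 0.19480883] F [ 0.02 -0.19  0.64] t 1.9 0.025
guess px [257, 196] blob [258.12100457 190.48858447] [ 239  169   39   44 1314] pt [0.4876 0.0119 0.07  ] tool delta [0.0039 0.0009 0.1248]
```

View pics/w_blue.png

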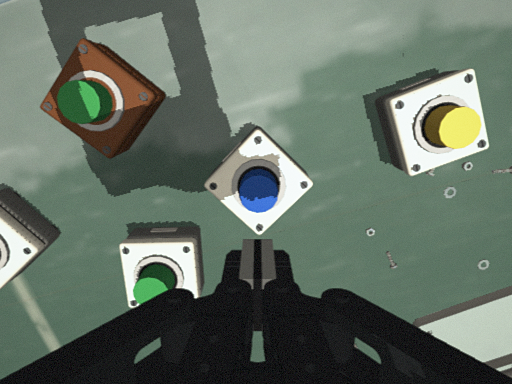

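The wrist view shows the blue key at (258,190), almost under the tip. Part of the key's side is in the blob, so the offset is about +2 mm in tool x. I'll lower the tip to just above the key.

Request:
move_arm(deltas=[-1,0.002,0.001,0.03,0,-1,0.002,0.001,0.06,0,-1,0.002,0.001,0.08,0,-1,0.002,0.001,0.09,0,-1,0.002,0.001,0.094,0,-1,0.002,0.001,0.095,0,-1,0.002,0.001,0.095,0])

```text
t: 2.65
tool_pos: [0.4906, 0.0121, 0.1016]
tool_rot: [0.451, 3.108, -0.002]
contact_force: [0.0, 0.8, 0.0]
opening: -0.0002
```

Request:
move_arm(deltas=[-1,0,0,0.002,0,-1,0,0,0.004,0,-1,0,0,0.006,0,-1,0,0,0.008,0,-1,0,0,0.008,0])

```text
t: 3.15
tool_pos: [0.4909, 0.0121, 0.0937]
tool_rot: [0.451, 3.108, -0.002]
contact_force: [-1.1, -0.7, 0.1]
opening: -0.0001
```

Request:
move_arm(deltas=[-1,0,0,0.001,0,-1,0,0,0.002,0,-1,0,0,0.002,0])

```text
t: 3.45
tool_pos: [0.4909, 0.012, 0.0918]
tool_rot: [0.451, 3.108, -0.002]
contact_force: [-1.5, 0.2, 3.5]
opening: -0.0001
```

Request:
move_arm(deltas=[-1,0,0,0.001,0,-1,0,0,0.002,0,-1,0,0,0.002,0])

```text
t: 3.75
tool_pos: [0.4909, 0.0121, 0.0897]
tool_rot: [0.451, 3.108, -0.002]
contact_force: [-2.1, 0.9, 3.2]
opening: -0.0001
```

Request:
move_arm(deltas=[-1,0,0,0.001,0,-1,0,0,0.002,0,-1,0,0,0.003,0,-1,0,0,0.004,0,-1,0,0,0.004,0])

```text
t: 4.25
tool_pos: [0.4909, 0.0121, 0.0856]
tool_rot: [0.451, 3.108, -0.002]
contact_force: [-1.5, -0.2, 3.8]
opening: 0.0
```

Request:
move_arm(deltas=[-1,0,0,0.001,0,-1,0,0,0.002,0,-1,0,0,0.0025,0,-1,0,0,0.0025,0])

```text
t: 4.65
tool_pos: [0.4909, 0.012, 0.0831]
tool_rot: [0.451, 3.108, -0.002]
contact_force: [-1.5, 0.9, 4.8]
opening: 0.0001
```

Request:
move_arm(deltas=[-1,0,0,-0.03,0,-1,0,0,-0.07,0,-1,0,0,-0.1,0,-1,0,0,-0.112,0,-1,0,0,-0.112,0])

```text
t: 5.15
tool_pos: [0.4918, 0.0121, 0.1964]
tool_rot: [0.451, 3.104, -0.002]
contact_force: [0.1, 0.3, 0.4]
opening: -0.0001
```

```bash
python3 w.py blue w_blue2 .4895 .011; python3 - <<'E'
from h import *
from station import get_image
im=get_image("side");cv2.imwrite("pics/side1.png",im[...,::-1])
a=cv2.imread("pics/side0.png")
f=lambda i:cv2.resize(i[140:320,240:350],None,fx=3.3,fy=3.3,interpolation=2)
cv2.imwrite("pics/cmp1.png",np.hstack([f(a),f(im[...,::-1])]))
E
```

```text
tcp [0.49179347 0.01207799 0.19641293] F [0.05 0.34 0.43] t 5.15 0.025
guess px [254, 191] blob [255.1036036  186.02612613] [ 237  167   38   38 1110] pt [0.4853 0.0125 0.07  ] tool delta [ 0.007  -0.0013  0.1264]
```

View pics/cmp1.png

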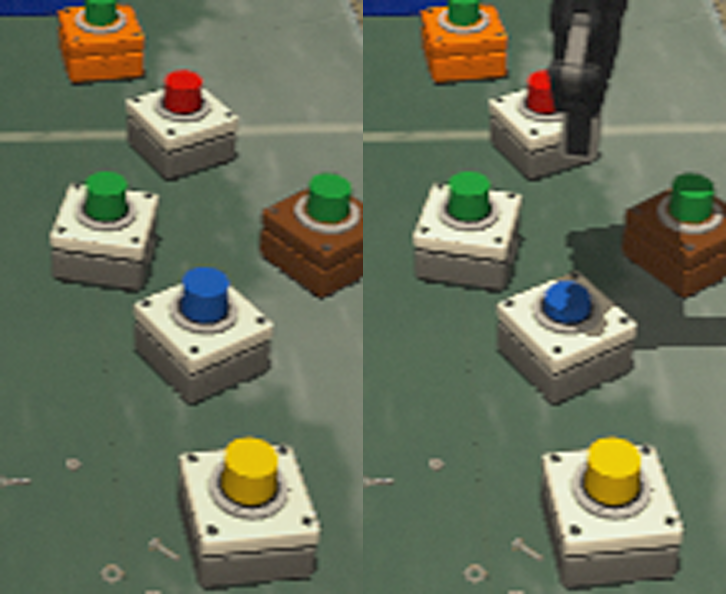

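The side comparison shows the blue key now lower: its top moved from row 221 to 225, which is about 10 mm. The box hasn't shifted. Next is yellow.

Request:
move_arm(deltas=[-1,0.012,0.035,0,0,-1,0.024,0.07,0,0,-1,0.036,0.105,0,0,-1,0.048,0.141,0,0,-1,0.048,0.141,0,0,-1,0.048,0.141,0,0])

```text
t: 5.85
tool_pos: [0.4827, 0.1615, 0.1903]
tool_rot: [-0.448, -3.104, 0.005]
contact_force: [0.6, 0.5, -1.0]
opening: -0.0002
```

```bash
python3 w.py yellow w_yel .486 .161
```

```text
tcp [0.48269551 0.16147732 0.19026341] F [ 0.56  0.48 -0.96] t 5.85 0.025
guess px [258, 202] blob [258.68768116 195.46014493] [ 239  174   40   44 1380] pt [0.481  0.1629 0.07  ] tool delta [0.0014 0.0013 0.1203]
```

Request:
move_arm(deltas=[-1,-0.001,0.001,0.03,0,-1,-0.001,0.001,0.06,0,-1,-0.001,0.001,0.08,0,-1,-0.001,0.001,0.088,0,-1,-0.001,0.001,0.09,0,-1,-0.001,0.001,0.092,0,-1,-0.001,0.001,0.092,0])

```text
t: 6.6
tool_pos: [0.4846, 0.1611, 0.0998]
tool_rot: [-0.451, -3.106, 0.004]
contact_force: [0.6, 0.4, -0.5]
opening: -0.0
```

Request:
move_arm(deltas=[-1,0,0,0.001,0,-1,0,0,0.002,0,-1,0,0,0.003,0,-1,0,0,0.004,0,-1,0,0,0.005,0,-1,0,0,0.006,0,-1,0,0,0.006,0])

```text
t: 7.3
tool_pos: [0.4847, 0.1612, 0.094]
tool_rot: [-0.451, -3.106, 0.004]
contact_force: [-1.2, -0.1, 3.0]
opening: -0.0002
```

Request:
move_arm(deltas=[-1,0,0,0.001,0,-1,0,0,0.002,0,-1,0,0,0.003,0,-1,0,0,0.004,0,-1,0,0,0.005,0,-1,0,0,0.005,0])

```text
t: 7.9
tool_pos: [0.4847, 0.1612, 0.0889]
tool_rot: [-0.451, -3.106, 0.004]
contact_force: [-1.0, 0.1, 3.6]
opening: 0.0001
```

Request:
move_arm(deltas=[-1,0,0,0.001,0,-1,0,0,0.002,0,-1,0,0,0.003,0,-1,0,0,0.004,0,-1,0,0,0.005,0,-1,0,0,0.005,0])

```text
t: 8.5
tool_pos: [0.4847, 0.1612, 0.0838]
tool_rot: [-0.451, -3.106, 0.004]
contact_force: [-1.7, 0.1, 3.9]
opening: 0.0001
```

Request:
move_arm(deltas=[-1,0,0,-0.03,0,-1,0,0,-0.07,0,-1,0,0,-0.1,0,-1,0,0,-0.11,0,-1,0,0,-0.11,0])

```text
t: 9.0
tool_pos: [0.486, 0.1615, 0.1949]
tool_rot: [0.451, 3.108, -0.002]
contact_force: [0.9, -0.9, -0.6]
opening: -0.0002
```

```bash
python3 - <<'E'
from h import *
from station import get_image,get_obs
im=get_image("side");cv2.imwrite("pics/side2.png",im[...,::-1])
a=cv2.imread("pics/side0.png")
f=lambda i:cv2.resize(i[140:320,240:350],None,fx=3.3,fy=3.3,interpolation=2)
cv2.imwrite("pics/cmp2.png",np.hstack([f(a),f(im[...,::-1])]))
o=get_obs();print(o["tool_pos"],o["t"])
E
```

```text
[0.48488913 0.16132832 0.19294857] 9.05
```

View pics/cmp2.png

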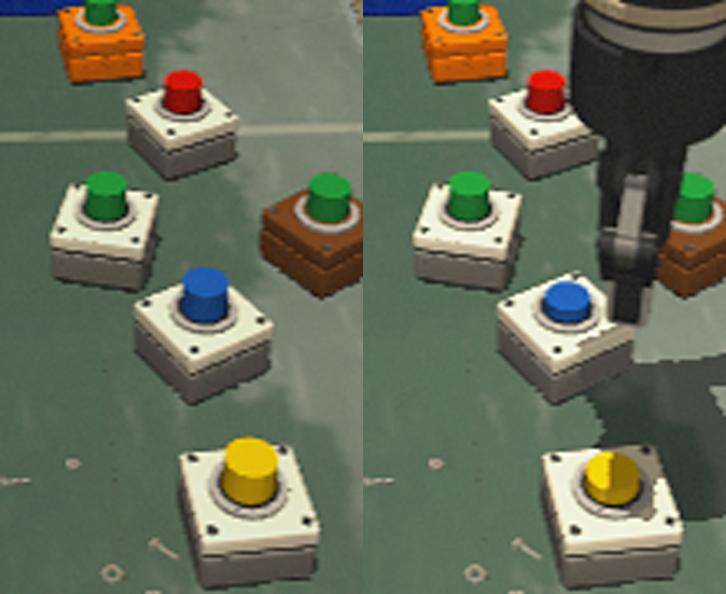

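The yellow key is down by a similar amount, its top moving from about 438 to 452 in the crop. Both boxes are in place. Next is green.

Request:
move_arm(deltas=[-1,-0.02,-0.035,0,0,-1,-0.04,-0.07,0,0,-1,-0.06,-0.105,0,0,-1,-0.08,-0.14,0,0,-1,-0.1,-0.175,0,0,-1,-0.12,-0.21,0,0,-1,-0.133,-0.232,0,0,-1,-0.133,-0.232,0,0,-1,-0.133,-0.232,0,0])

```text
t: 9.95
tool_pos: [0.5452, -0.0987, 0.1904]
tool_rot: [-0.452, -3.101, 0.002]
contact_force: [-0.3, 0.9, -0.3]
opening: 0.0003
```

```bash
python3 w.py green w_grn .548 -.0995
```

```text
tcp [ 0.54516958 -0.09873223  0.19040942] F [-0.3   0.93 -0.34] t 9.95 0.025
guess px [257, 202] blob [257.64862745 196.68627451] [ 238  175   40   43 1275] pt [ 0.544  -0.0981  0.07  ] tool delta [0.0004 0.0006 0.1204]
```

View pics/w_grn.png

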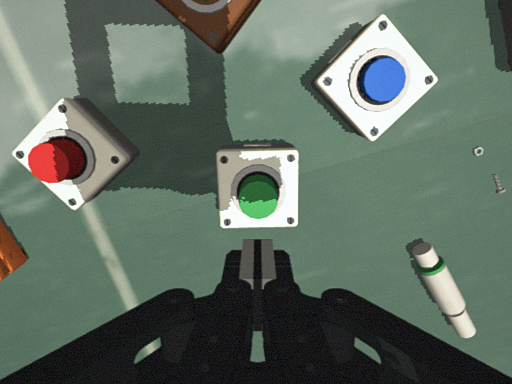

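The wrist view has the green key on its white box at (258,197), under the tip. It isn't one of the brown or orange decoys.

Request:
move_arm(deltas=[-1,-0.001,0,0.03,0,-1,-0.001,0,0.06,0,-1,-0.001,0,0.08,0,-1,-0.001,0,0.088,0,-1,-0.001,0,0.09,0,-1,-0.001,0,0.092,0,-1,-0.001,0,0.092,0])

```text
t: 10.7
tool_pos: [0.5464, -0.0984, 0.1001]
tool_rot: [-0.45, -3.105, 0.003]
contact_force: [0.4, -0.3, 0.3]
opening: 0.0001
```

Request:
move_arm(deltas=[-1,0,0,0.001,0,-1,0,0,0.002,0,-1,0,0,0.003,0,-1,0,0,0.004,0,-1,0,0,0.005,0,-1,0,0,0.006,0,-1,0,0,0.006,0])

```text
t: 11.4
tool_pos: [0.5464, -0.0985, 0.0943]
tool_rot: [-0.45, -3.104, 0.003]
contact_force: [-1.5, -0.8, 3.0]
opening: -0.0001
```

Request:
move_arm(deltas=[-1,0,0,0.001,0,-1,0,0,0.002,0,-1,0,0,0.003,0,-1,0,0,0.004,0,-1,0,0,0.005,0,-1,0,0,0.005,0])

```text
t: 12.0
tool_pos: [0.5464, -0.0985, 0.0892]
tool_rot: [-0.45, -3.104, 0.003]
contact_force: [-1.4, 0.4, 3.3]
opening: 0.0001
```

Request:
move_arm(deltas=[-1,0,0,0.001,0,-1,0,0,0.002,0,-1,0,0,0.003,0,-1,0,0,0.004,0,-1,0,0,0.005,0,-1,0,0,0.005,0])

```text
t: 12.6
tool_pos: [0.5464, -0.0985, 0.0841]
tool_rot: [-0.45, -3.105, 0.003]
contact_force: [-2.3, 1.7, 5.0]
opening: 0.0001
```

Request:
move_arm(deltas=[-1,0,0,-0.03,0,-1,0,0,-0.07,0,-1,0,0,-0.11,0,-1,0,0,-0.15,0,-1,0,0,-0.19,0,-1,0,0,-0.2,0,-1,0,0,-0.2,0,-1,0,0,-0.2,0])

```text
t: 13.4
tool_pos: [0.5468, -0.0981, 0.2819]
tool_rot: [-0.45, -3.102, 0.002]
contact_force: [1.0, -0.3, 0.0]
opening: 0.0
```

```bash
python3 - <<'E'
from h import *
from station import get_image,get_obs
im=get_image("side");cv2.imwrite("pics/side3.png",im[...,::-1])
a=cv2.imread("pics/side0.png")
f=lambda i:cv2.resize(i[140:320,190:350],None,fx=2.4,fy=3.3,interpolation=2)
cv2.imwrite("pics/cmp3.png",np.hstack([f(a),f(im[...,::-1])]))
for c,p in(("blue",(302,230)),("yellow",(315,283)),("green",(272,200)),("red",(295,167))):
    print(c,blob(a[...,::-1].copy(),c,p)[1],blob(im,c,p)[1])
o=get_obs();print(o["tool_pos"],o["t"],o["contact_force"])
E
```

```text
blue [295 221  15  17 204] [295 226  14  12 137]
yellow [307 272  17  21 298] [307 277  17  16 224]
green [266 192  13  15 158] [266 196  12  11 112]
red [290 161  11  13 131] [290 161  11  13 128]
[ 0.54643245 -0.09800928  0.28106434] 13.45 [-0.74061569  0.20432442 -0.65302947]
```

View pics/cmp3.png

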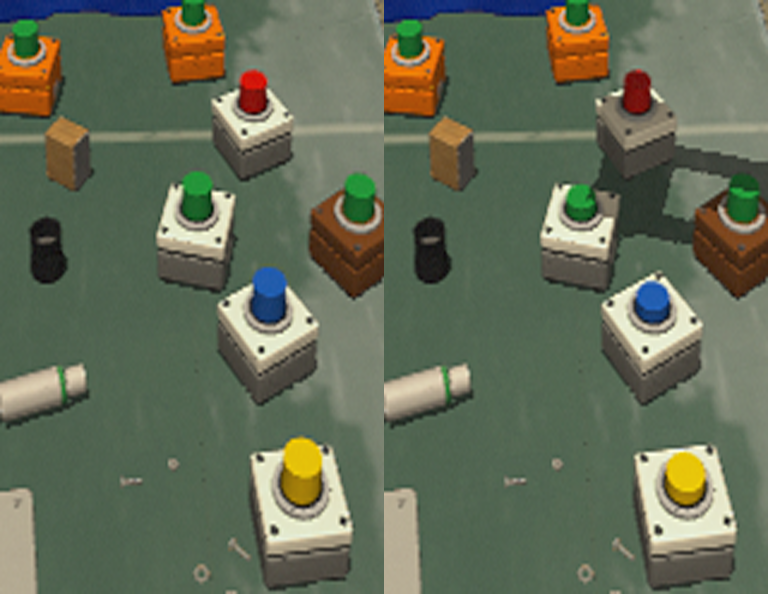

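Blue, yellow and green are all down by 4–5 px, about 10 mm. Red is unchanged and nothing has shifted, so I'm handing in.

```bash
python3 -c "
from station import order
print(order.finish_job())"
```

```text
the job is handed in; nothing more can be done
None
```

I pressed the blue, yellow and green keys in that order with the shut fingertips, then handed the job in at about 13.5 s.

- **Depth:** each key went in about 10 mm of its 16 mm, worked out from where the tip touched. The highest upward force I read while pressing was about 5 N, with no jump that would suggest hitting a stop.
- **Side camera:** the tops of the three keys ended 4–5 px lower, which also comes to about 10 mm. The red key was unchanged. The boxes and the bystanders in that crop had not visibly moved.
- **Hand:** it finished clear, with the TCP at about z = 0.28 m and the force reading within noise.
- **Disagreement:** the wrist camera put the key centres about 3 mm nearer the base in x than the top and side cameras did. I aimed between the two, well within the 30 mm key tops.

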